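# Clutch in the drive knob of an index table and turn it to the mark

### The job

The index table's faceplate is declutched from its drive knob. Grip the knob and ease it down lightly while rocking it a little to and fro until you feel its teeth drop into mesh, then push it fully home, without forcing tooth on tooth and without dragging the faceplate round before the knob is home. Then turn the faceplate by the knob, not by touching the plate, until its pointer lug stands at the index post, and let go, leaving the knob home and the things lying round the table where they are.

Things in the scene. Friction and masses are not known exactly. Their poses are not given: they have to be found in the camera images.
- index_table: grey cast base, 180 x 150 x 36 mm, fixed to the bench for the run; origin at the centre of its underside, on the vertical spindle axis; its -x side carries the index post, z up
- faceplate: round aluminium plate, 130 mm across, 8 mm thick, top 54 mm above the bench, with a 34 mm chip carrier fixed on it (7 mm high, opposite the pointer). Round the axis stands a crown of six teeth, tops 63 mm above the bench, 12 to 18 mm from the axis, 4.5 mm wide. Origin on the axis at the plate's underside, -x axis towards the pointer lug
- spindle (a joint): angle of the faceplate, rad: 0 when the pointer lug stands at the index post, positive counter-clockwise seen from above. The plate turns with a drag of about 0.09 N m and stays where it is left. Meshed, the knob has about 6 degrees of play either way and turns the plate one to one
- pointer (a point): tip of the small steel pointer lug on the rim of the faceplate, 72 mm from the axis, level with the plate's top
- index (a point): inner face of the steel index post on the base, 78 mm from the axis, level with the plate's top
- knob_grip (a point): centre (half-way up) of the black round fluted drive knob on the spindle axis, 40 mm across, 30 mm high; its underside is 86 mm above the bench when raised, 74 mm when home. A steel skirt, 38 mm across, reaches 19 mm below it and hides its teeth. Until meshed it turns freely on the spindle
- drive_knob: the drive knob with the sprung ring of six teeth under it, which matches the crown. The ring yields up to 5 mm into the knob (1.5 N, growing 1.5 N per mm), then it is solid. Pressed too hard, the teeth drag the faceplate round. Origin on the axis at the knob's underside; it does not show how far the knob has been turned
- clutch (a joint): how far the knob is pushed down, m: 0 raised, 0.012 home on a stop; friction 2.5 N, stays where left. Teeth touch at 0.004; standing tooth on tooth, as at every start, the ring is solid at 0.009. They enter only within about 6 degrees of the middle of a gap; gaps are 60 degrees apart, the nearest 9 to 30 degrees off, to either side
- tin: loose round tin, 59 mm across, 21 mm high, on the bench beside the table; bystander
- pliers: loose pliers lying flat, 135 mm long, beside the table; bystander
- heatsink: small loose aluminium heat sink, 16 x 22 x 18 mm, behind the table; bystander

How it is judged:
By the outcome, as a careful person would: the job done as asked, in the order asked, and still so for the second after the job is handed in, with the robot touching nothing.
It also fails if it takes over 69 s, if anything falls off the work surface, if the arm or the gripper's body presses on something with over 40 N, if the wrist force passes 120 N, or if a joint passes its speed limit or range.

### The arm

A 6-joint arm with a two-finger parallel gripper is mounted at the origin on a cart in front of the work surface, level with it; the furniture and walls round the work are solid. World frame = base frame: x ahead of the robot, y to its left, z up, the work surface at z = 0. Lengths are in m, angles in rad, forces in N, time in s.
With the tool pointing down it reaches from about 0.275 to 0.75 m from the base axis. Payload 10.2 kg.
Tool frame: the origin (TCP) lies where the fingers leave the gripper's body, on its centre line; the fingertips stand 64 mm ahead of it and the grasp point (between the pads) lies 45 mm ahead of it; z points along the fingers, y is the line along which they close (so a half turn about z gives the same grasp; the last joint's range is limited). The gripper opens to 88 mm and grips with 3 to 60 N. Pads are 18 mm wide; open, the fingers measure 123 mm over their backs; the gripper's body (75 mm by 187 mm) begins 45 mm behind the grasp point.
Start: joints at [1.038, 0.313, 1.498, -0, 1.331, -0.223], TCP at [0.16, 0.5, 0.303] pointing down, gripper open.
Joint ranges: [-2.94, 2.94], [-0.97, 2.17], [0.19, 2.56], [-1.23, 4.37], [0.02, 3.11], [-2.88, 2.88]. Speed limits (rad/s): [2.39, 2.39, 3.01, 3.14, 3.14, 3.14].

### API

Orientations are given as a unit quaternion [w, x, y, z].
In Python, from cell import env gives the robot as it stands.
- The arm moves only by the tool jog_arm, never from a script. Its argument "deltas" is a list that holds one entry, the list of rows, each a list of 5 numbers: the shift along the tool's x, y, z in mm, then the turn about the tool's z in rad, then the finger opening in mm, from 0 to 88.1. A call has 1 to 20 rows; each row is the pose to reach, as a shift and turn from the pose commanded when the call began, along the tool's axes at that moment; what a row does not reach only later rows make up. A row lasts 1/8 s, in which the tool goes at most 62.5 mm and 10.7 degrees, less where a joint would pass 70% of its speed; a pose out of reach is approached as far as the arm can. A call with a gripper value outside its range is refused whole. The fingers move at their own pace and stop on an object; "grip_force" is the grip in N (left out, the last holds). Time passes only in rows, so rows that repeat a pose let the fingers close. It gives the time, the measured TCP pose, the force, the opening and the grip force at its end, in the units of the state.
- env.read_state(): the state, without advancing time (a new reading comes with each control period).
- env.read_camera(name): name is "side" or "top" or "wrist"; returns a dict with "color" (480x640x3 uint8, red, green, blue), "fx", "fy", "cx", "cy" (pixels), "position" and "rotation" of the camera in the world. Camera axes: x right, y down, z forward; pixel columns grow to the right and rows downward; lengths in m; the calibration is good to about 2 mm. A picture is of the moment at which its call begins. There is no depth.
- env.sign_off(): hands the job in; it is judged then, once.
The state is a dict: "clock": time; "joints": joint angles; "qd": joint speeds; "tau": joint torques, N m; "ee_pos": TCP position; "ee_rot": TCP orientation; "wrist_force": force on the tool from outside, world axes, zero at the start; "wrist_torque": the same for the moment, N m; "opening": finger opening in m; "gripper_force": force on a finger pad.
Only numpy, scipy, OpenCV 4.12 (cv2) and the standard library are available. Lean on these libraries where they do the work, as an engineer would, in place of code of your own. Each camera call takes 0.05 s, during which the arm holds its last target. There are 200 camera calls.

## Working session

There is one attempt and no reset: what is moved stays moved. The work goes in short steps, Python scripts to look and compute and a tool call to move; the robot and the scene stay as the last step left them, time stands still between calls to the robot, and variables do not carry over. Pictures are saved under pics/ and viewed, at most 10 in all, crops included, and the job is handed in when it is done.

Besides the shell and the picture viewer there is one more tool, called after "Emit:" as name(argument=value, ...) on one line, values as JSON. jog_arm: Moves the arm, as the interface text tells. Its arguments: {"type":"object","properties":{"deltas":{"type":"array","items":{"type":"array","items":{"type":"array","items":{"type":"number"}}}},"grip_force":{"type":"number"}},"required":["deltas"]}

```bash
mkdir -p pics; python3 - <<'E'
from cell import env
import cv2,json
s=env.read_state(); print({k:(v if not hasattr(v,'tolist') else v.tolist()) for k,v in s.items()})
for n in("top","side"):
    c=env.read_camera(n); cv2.imwrite(f"pics/{n}0.png",c["color"][:,:,::-1]); print(n,{k:(c[k].tolist() if hasattr(c[k],'tolist') else c[k]) for k in c if k!="color"})
E
```

```text
{'clock': 0.0, 'joints': [1.037603648772763, 0.31342914249297105, 1.4984312510684386, 1.7802996828399552e-06, 1.3309868082241314, -0.2234203161956482], 'qd': [0.0013339052317317057, 0.0002144495751950369, -0.0014106325678098005, -0.0007294829832651316, 0.0025906592209938217, -0.00017004095120191597], 'tau': [-0.0008897472616808955, -40.220428705215454, -25.22741675376892, 0.06939331535249949, 0.03524931846186519, -0.00010913251571764704], 'ee_pos': [0.15997758888203173, 0.49985931623664087, 0.30217388406883544], 'ee_rot': [-0.0002324853560586574, 0.15426782280229284, 0.9880288686948123, -0.000582601106170056], 'wrist_force': [-0.24109637412493123, 0.7691761524094031, 0.015089575430288766], 'wrist_torque': [0.03399805753466389, 0.012021730880616827, 0.034390915520609036], 'gripper_force': 0.0, 'opening': 0.0881923824772072}
top {'fx': 518.3051242247365, 'fy': 518.3051242247365, 'cx': 324.0567805163455, 'cy': 233.83534515288127, 'position': [0.41897834509382914, 0.11681985729586815, 0.9087394664233689], 'rotation': [-0.07396018918332146, 0.7202050026403292, -0.6862883311615559, 0.06959145852256159]}
side {'fx': 621.721158439696, 'fy': 621.721158439696, 'cx': 318.38984998432653, 'cy': 239.40034083245928, 'position': [0.4311841984254345, -0.5152859264392956, 0.7575953246756296], 'rotation': [-0.38203090044652493, 0.9183737010401828, -0.09805037784770597, 0.032066489450768]}
```

View pics/top0.png

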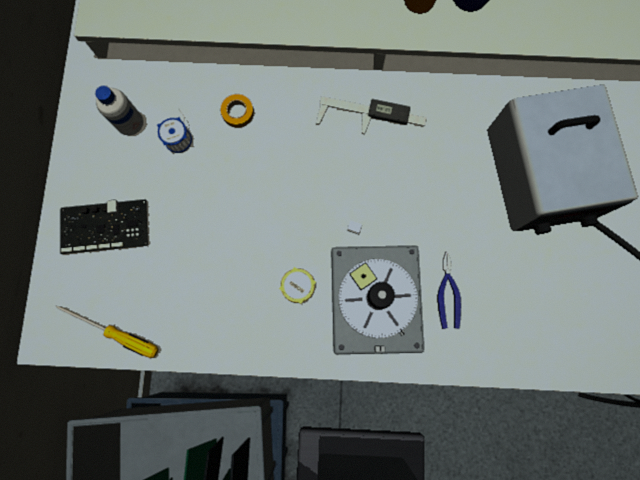

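View pics/side0.png

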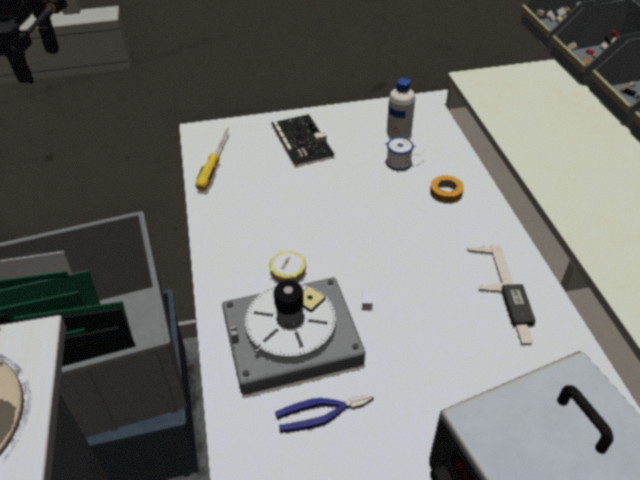

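The top view shows the knob at about (380,294), the chip carrier at (363,277), the pointer near (402,332) and the index post at (379,349). The tin is at (298,286), the pliers around (450,295) and the heat sink at (355,230). I'll zoom in next.

```bash
cat > h.py <<'E'
import numpy as np
from scipy.spatial.transform import Rotation as R
def rot(c):
    r=np.array(c["rotation"]); return R.from_quat(r[[1,2,3,0]]).as_matrix() if r.size==4 else r
def ray(c,u,v,z):
    d=rot(c)@np.array([(u-c["cx"])/c["fx"],(v-c["cy"])/c["fy"],1]); p=np.array(c["position"])
    return p+d*(z-p[2])/d[2]
def proj(c,P):
    q=rot(c).T@(np.array(P)-np.array(c["position"])); return [c["cx"]+c["fx"]*q[0]/q[2],c["cy"]+c["fy"]*q[1]/q[2]]
E
python3 - <<'E'
from cell import env
import cv2
from h import *
t=env.read_camera("top")
print("knob",ray(t,380,294,.116),"post",ray(t,379,349,.054),"ptr",ray(t,402,332,.054),"chip",ray(t,363,277,.061))
print("corners",[ray(t,*p,.036).round(4) for p in((332,247),(418,246),(424,352),(334,354))])
a=t["color"][230:370,270:470]; cv2.imwrite("pics/topc.png",cv2.resize(a,(800,560),interpolation=2)[:,:,::-1])
s=env.read_camera("side"); a=s["color"][240:400,210:380];cv2.imwrite("pics/sidec.png",cv2.resize(a,None,fx=3.7,fy=3.7,interpolation=2)[:,:,::-1])
E
```

```text
knob [0.49281615 0.03599409 0.116     ] post [0.41023346 0.02893629 0.054     ] ptr [ 0.43892235 -0.00755565  0.054     ] chip [0.52442002 0.05899759 0.061     ]
corners [array([0.5765, 0.112 , 0.036 ]), array([ 0.5853, -0.0349,  0.036 ]), array([ 0.4088, -0.0468,  0.036 ]), array([0.3985, 0.1006, 0.036 ])]
```

View pics/topc.png

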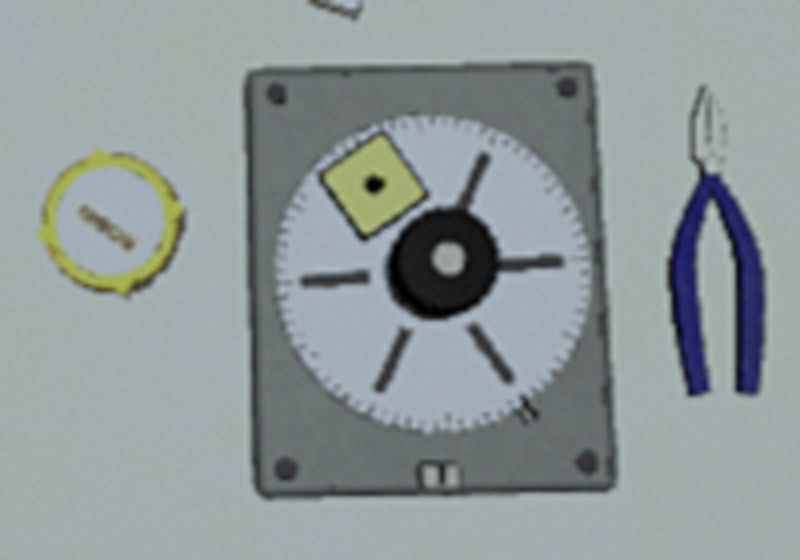

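View pics/sidec.png

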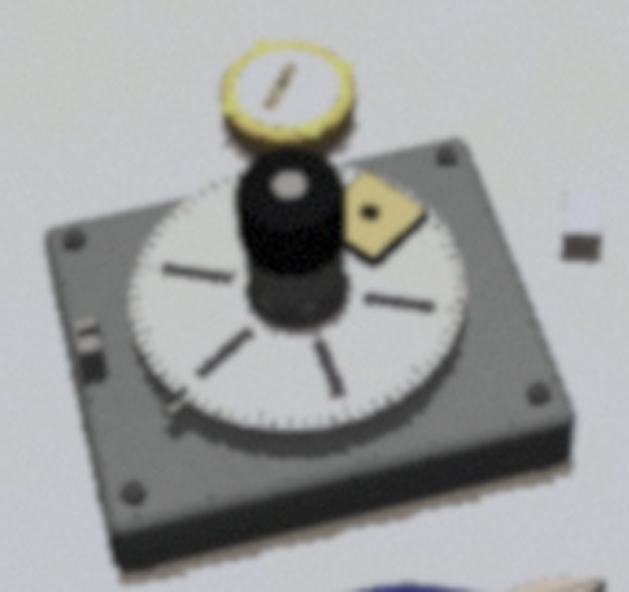

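The crops show the knob's top dot at crop (449,258) and the pointer lug at (527,408). The post is at (440,474) and the plate disc centre is at about (433,273). The plate needs roughly 35° clockwise.

```bash
python3 - <<'E'
from cell import env
from h import *
t=env.read_camera("top"); s=env.read_camera("side")
T=lambda x,y,z: ray(t,270+(x-1.5)/4,230+(y-1.5)/4,z)
S=lambda x,y,z: ray(s,210+(x-1.3)/3.7,240+(y-1.3)/3.7,z)
C=[T(248,72,.036),T(590,64,.036),T(614,487,.036),T(258,496,.036)]
c=np.mean(C,0);print("base",c,"dot",T(449,258,.116),"disc",T(433.5,273,.054),"side dot",S(290,185,.116),"side disc",S(298,292,.054))
c=T(433.5,273,.054)
ang=lambda p,c:np.degrees(np.arctan2(*(p-c)[:2][::-1]))
p,q=T(527,408,.054),T(440,466,.054)
print("radii",np.hypot(*(p-c)[:2]),np.hypot(*(q-c)[:2]),"top ang",ang(p,c)-ang(q,c))
c2=S(298,292,.054);p,q=S(178,402,.054),S(92,328,.054)
print("side ang",ang(p,c2)-ang(q,c2),np.hypot(*(p-c2)[:2]),np.hypot(*(q-c2)[:2]))
st=env.read_state();q=st["ee_rot"];M=R.from_quat(np.array(q)[[1,2,3,0]]).as_matrix()
for cc in (c,): print("tool shift",M.T@(np.array([cc[0],cc[1],.150])-st["ee_pos"])*1000,M.T@(T(449,258,.116)-st["ee_pos"])*1000)
E
```

```text
base [0.49250442 0.03354792 0.036     ] dot [0.49276394 0.03313361 0.116     ] disc [0.49208954 0.03278355 0.054     ] side dot [0.49298219 0.03142372 0.116     ] side disc [0.49275285 0.03042151 0.054     ]
radii 0.06568537319624633 0.07742917196359682 top ang 33.264033925923115
side ang -322.0093124759617 0.06611259769483639 0.07945864361171817
tool shift [-458.69784413 -343.66407748  152.61168266] [-459.23769034 -343.1116748   186.61140002]
```

Emit:
jog_arm(deltas=[[[-100, -75, 0, 0, 88], [-200, -150, 0, 0, 88], [-300, -225, 0, 0, 88], [-400, -300, 0, 0, 88], [-459, -343.5, 0, 0, 88], [-459, -343.5, 0, 0, 88], [-459, -343.5, 0, 0, 88], [-459, -343.5, 0, 0, 88], [-459, -343.5, 0, 0, 88], [-459, -343.5, 0, 0, 88], [-459, -343.5, 0, 0, 88], [-459, -343.5, 0, 0, 88], [-459, -343.5, 30, 0, 88], [-459, -343.5, 60, 0, 88], [-459, -343.5, 60, 0, 88], [-459, -343.5, 60, 0, 88]]], grip_force=20)

```text
clock: 2.3
ee_pos: [0.4927, 0.0335, 0.2441]
ee_rot: [0.001, 0.154, 0.988, -0.0]
wrist_force: [0.2, 0.1, 0.4]
opening: 0.0879
gripper_force: 0.0
```

```bash
python3 - <<'E'
from cell import env
import cv2
s=env.read_state();print(s["clock"],s["ee_pos"],s["ee_rot"],s["joints"],s["wrist_force"])
c=env.read_camera("wrist");cv2.imwrite("pics/w1.png",c["color"][:,:,::-1])
from h import *
for P in ((.4928,.0325,.116),(.4928,.0325,.054)):print(proj(c,P))
E
```

```text
2.3 [0.49268955 0.03349568 0.2440799 ] [ 9.25898788e-04  1.53781330e-01  9.88104471e-01 -3.84245690e-06] [-1.69867988e-01  3.00024365e-01  1.67626632e+00  2.28381564e-05
  1.16345028e+00 -1.43188522e+00] [0.17688435 0.09517877 0.36287786]
[np.float64(317.27770916832185), np.float64(262.6269960004412)]
[np.float64(317.6317416432021), np.float64(236.5681134566399)]
```

View pics/w1.png

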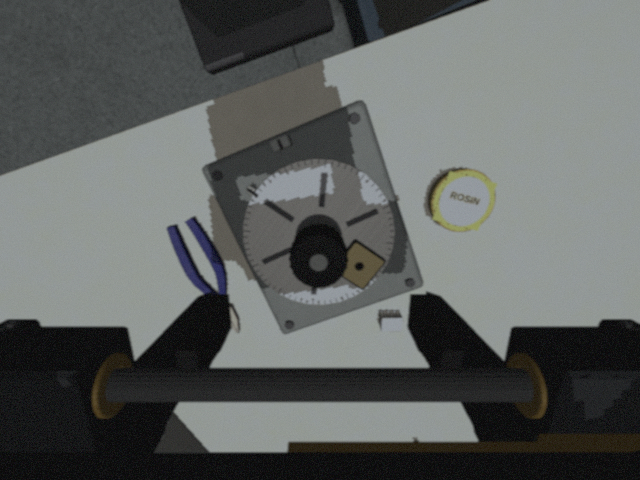

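The wrist view puts the knob's dot at (318,262), within a pixel of the predicted position, with the fingers straddling it. I'll descend and close.

Emit:
jog_arm(deltas=[[[0, -1, 30, 0, 88], [0, -1, 60, 0, 88], [0, -1, 80, 0, 88], [0, -1, 95, 0, 88], [0, -1, 95, 0, 88], [0, -1, 95, 0, 60], [0, -1, 95, 0, 48], [0, -1, 95, 0, 44], [0, -1, 95, 0, 42], [0, -1, 95, 0, 40], [0, -1, 95, 0, 36], [0, -1, 95, 0, 34], [0, -1, 95, 0, 34]]], grip_force=15)

```text
clock: 3.98
ee_pos: [0.4924, 0.0326, 0.1479]
ee_rot: [0.0, 0.154, 0.988, 0.001]
wrist_force: [1.3, 7.0, 0.1]
opening: 0.0395
gripper_force: 15.0
```

```bash
cat > st.py <<'E'
from cell import env
import numpy as np
s=env.read_state();r=lambda k:np.round(s[k],4)
print(s["clock"],r("ee_pos"),r("ee_rot"),"F",r("wrist_force"),"T",r("wrist_torque"),"g",r("gripper_force"),"o",r("opening"),"q6",r("joints")[5])
E
python3 st.py
```

```text
3.975 [0.4924 0.0326 0.1479] [4.000e-04 1.544e-01 9.880e-01 7.000e-04] F [1.2644 7.0077 0.1033] T [ 0.8394 -0.3056  0.0014] g 14.9975 o 0.0395 q6 -1.4341
```

Emit:
jog_arm(deltas=[[[0, 0.8, 0, 0, 34], [0, 0.8, 1, 0, 34], [0, 0.8, 2, 0, 34], [0, 0.8, 2, 0, 34]]])

```text
clock: 4.47
ee_pos: [0.4925, 0.0328, 0.1456]
ee_rot: [0.0, 0.154, 0.988, 0.0]
wrist_force: [1.1, 3.2, -0.1]
opening: 0.0394
gripper_force: 15.0
```

```bash
python3 st.py
```

```text
4.475 [0.4925 0.0328 0.1456] [1.000e-04 1.543e-01 9.880e-01 1.000e-04] F [ 1.1128  3.1741 -0.0979] T [ 0.3951 -0.2526  0.0206] g 14.9978 o 0.0394 q6 -1.4325
```

Emit:
jog_arm(deltas=[[[0, 0.6, 1, 0, 34], [0, 0.6, 2, 0, 34], [0, 0.6, 3, 0, 34], [0, 0.6, 4, 0, 34], [0, 0.6, 4, 0, 34]]])

```text
clock: 5.1
ee_pos: [0.4926, 0.033, 0.142]
ee_rot: [-0.0, 0.154, 0.988, -0.0]
wrist_force: [-2.7, -1.8, 6.2]
opening: 0.0397
gripper_force: 15.0
```

```bash
python3 st.py
```

```text
5.1 [0.4926 0.033  0.142 ] [-0.000e+00  1.542e-01  9.880e-01 -4.000e-04] F [-2.6909 -1.7882  6.1797] T [-0.3307  0.4283 -0.0323] g 14.9935 o 0.0397 q6 -1.4313
```

Emit:
jog_arm(deltas=[[[0, 0, 0, 0.05, 34], [0, 0, 0, 0.1, 34], [0, 0, 0, 0.1, 34]]])

```text
clock: 5.48
ee_pos: [0.4926, 0.0329, 0.142]
ee_rot: [0.0, 0.204, 0.979, -0.0]
wrist_force: [-2.3, -2.0, 6.9]
opening: 0.0394
gripper_force: 15.0
```

```bash
python3 st.py
```

```text
5.475 [0.4926 0.0329 0.142 ] [ 0.000e+00  2.037e-01  9.790e-01 -4.000e-04] F [-2.2972 -1.9916  6.9307] T [-0.4385  0.4462 -0.0222] g 14.9938 o 0.0394 q6 -1.3307
```

Still tooth on tooth with little twist (0.02 N m), so I'll keep going the same way.

Emit:
jog_arm(deltas=[[[0, 0, 0, 0.05, 34], [0, 0, 0, 0.09, 34], [0, 0, 0, 0.09, 34]]])

```text
clock: 5.85
ee_pos: [0.4926, 0.0329, 0.142]
ee_rot: [0.0, 0.247, 0.969, -0.0]
wrist_force: [-2.5, -1.5, 6.1]
opening: 0.0396
gripper_force: 15.0
```

Emit:
jog_arm(deltas=[[[0, 0, 0, 0.04, 34], [0, 0, 0, 0.08, 34], [0, 0, 0, 0.08, 34]]])

```text
clock: 6.22
ee_pos: [0.4926, 0.0329, 0.142]
ee_rot: [0.0, 0.286, 0.958, -0.0]
wrist_force: [-3.1, -2.2, 6.3]
opening: 0.0394
gripper_force: 15.0
```

```bash
python3 st.py
```

```text
6.225 [0.4926 0.0329 0.142 ] [ 1.000e-04  2.859e-01  9.582e-01 -4.000e-04] F [-3.0701 -2.2016  6.3031] T [-0.5006  0.4681  0.0822] g 14.9935 o 0.0394 q6 -1.1609
```

The twist is up to 0.08 N m, so I'll check that the plate hasn't moved.

```bash
python3 - <<'E'
from cell import env
import cv2,numpy as np
a=cv2.imread("pics/side0.png")[240:400,210:380]; b=env.read_camera("side")["color"][240:400,210:380,::-1]
cv2.imwrite("pics/cmp1.png",cv2.resize(np.hstack([a,b]),None,fx=2.35,fy=2.35,interpolation=2))
E
python3 st.py
```

```text
6.275 [0.4926 0.0329 0.142 ] [ 0.000e+00  2.858e-01  9.583e-01 -4.000e-04] F [-1.6957 -2.0117  7.0907] T [-0.4636  0.5045  0.0319] g 14.9935 o 0.0399 q6 -1.1612
```

View pics/cmp1.png

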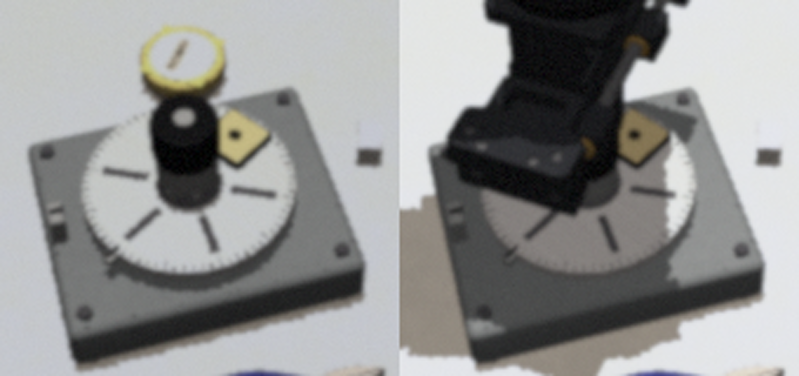

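The plate hasn't moved: pointer at (110,258) in the before picture, (512,255) − 400 in the after one. The twist reading was noise, so I'll continue.

Emit:
jog_arm(deltas=[[[0, 0, 0, 0.04, 34], [0, 0, 0, 0.08, 34], [0, 0, 0, 0.08, 34]]])

```text
clock: 6.65
ee_pos: [0.4925, 0.0329, 0.142]
ee_rot: [0.0, 0.324, 0.946, -0.0]
wrist_force: [-3.2, -2.4, 7.4]
opening: 0.0398
gripper_force: 15.0
```

```bash
python3 st.py
```

```text
6.65 [0.4925 0.0329 0.142 ] [ 0.000e+00  3.241e-01  9.460e-01 -5.000e-04] F [-3.1781 -2.3751  7.4034] T [-0.4968  0.4894 -0.0481] g 14.9934 o 0.0398 q6 -1.0808
```

Emit:
jog_arm(deltas=[[[0, 0, 0, 0.04, 34], [0, 0, 0, 0.08, 34], [0, 0, 0, 0.08, 34]]])

```text
clock: 7.02
ee_pos: [0.4925, 0.0329, 0.1415]
ee_rot: [-0.0, 0.361, 0.932, -0.0]
wrist_force: [-1.2, -4.4, 1.8]
opening: 0.0396
gripper_force: 15.0
```

```bash
python3 st.py
```

```text
7.025 [0.4925 0.0329 0.1415] [-1.000e-04  3.613e-01  9.324e-01 -4.000e-04] F [-1.1883 -4.4089  1.8487] T [-0.6826  0.2181 -0.0527] g 15.0 o 0.0396 q6 -1.0016
```

The force dropped from 7 to 1.8 N, so the teeth are in mesh. I'll centre slightly in the gap and push home.

Emit:
jog_arm(deltas=[[[0, 0, 0, 0.05, 34], [0, 0, 1, 0.05, 34], [0, 0, 2, 0.05, 34], [0, 0, 3, 0.05, 34], [0, 0, 4, 0.05, 34], [0, 0, 4, 0.05, 34]]])

```text
clock: 7.78
ee_pos: [0.4925, 0.0329, 0.1375]
ee_rot: [-0.0, 0.384, 0.923, -0.0]
wrist_force: [-2.2, -5.1, 0.7]
opening: 0.0399
gripper_force: 15.0
```

```bash
python3 st.py
```

```text
7.775 [0.4925 0.0329 0.1375] [-1.000e-04  3.839e-01  9.234e-01 -5.000e-04] F [-2.1501 -5.0577  0.6647] T [-0.8245  0.2961  0.    ] g 14.9998 o 0.0399 q6 -0.9529
```

Emit:
jog_arm(deltas=[[[0, 0, 0.7, 0, 34], [0, 0, 1.4, 0, 34], [0, 0, 2, 0, 34], [0, 0, 2.5, 0, 34], [0, 0, 2.5, 0, 34]]])

```text
clock: 8.4
ee_pos: [0.4927, 0.0328, 0.1369]
ee_rot: [0.0, 0.384, 0.923, -0.001]
wrist_force: [-9.8, -5.5, 22.5]
opening: 0.0394
gripper_force: 15.0
```

```bash
python3 st.py
```

```text
8.4 [0.4927 0.0328 0.1369] [ 4.000e-04  3.837e-01  9.235e-01 -5.000e-04] F [-9.8025 -5.4561 22.5123] T [-0.9562  1.6868 -0.0069] g 14.973 o 0.0394 q6 -0.9529
```

Firm stop felt at 22 N, so the knob is home. I'll relax the push and start turning clockwise, stopping short so I can measure.

Emit:
jog_arm(deltas=[[[0, 0, -1.6, 0, 34], [0, 0, -1.6, 0.05, 34], [0, 0, -1.6, 0.1, 34], [0, 0, -1.6, 0.15, 34], [0, 0, -1.6, 0.2, 34], [0, 0, -1.6, 0.25, 34], [0, 0, -1.6, 0.3, 34], [0, 0, -1.6, 0.35, 34], [0, 0, -1.6, 0.4, 34], [0, 0, -1.6, 0.45, 34], [0, 0, -1.6, 0.5, 34], [0, 0, -1.6, 0.5, 34], [0, 0, -1.6, 0.5, 34]]], grip_force=22)

```text
clock: 10.02
ee_pos: [0.4924, 0.0328, 0.1372]
ee_rot: [-0.0, 0.6, 0.8, -0.001]
wrist_force: [-5.3, -5.6, 8.7]
opening: 0.0397
gripper_force: 22.0
```

```bash
python3 st.py; python3 - <<'E'
from cell import env
import cv2,numpy as np
b=env.read_camera("side")["color"][260:400,210:350,::-1];w=env.read_camera("wrist")["color"][:,:,::-1]
s=cv2.resize(b,(480,480),interpolation=2); cv2.imwrite("pics/cmp2.png",np.hstack([s,w[:,::1][:, 160:480]]))
E
```

```text
10.025 [0.4924 0.0328 0.1372] [-0.000e+00  6.003e-01  7.998e-01 -7.000e-04] F [-5.3093 -5.5595  8.7445] T [-1.0432  0.9709  0.0595] g 21.9858 o 0.0397 q6 -0.453
```

View pics/cmp2.png

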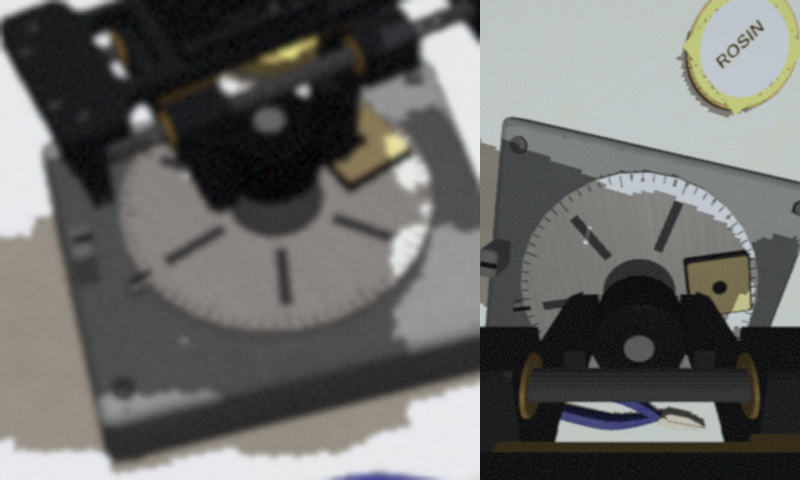

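The plate is turning. Wrist view: pointer at about (201,308), post at (171,264). Side view: pointer at about (249.5,342), post at (234.5,329).

```bash
cat > m.py <<'E'
from cell import env
from h import *
def report(cam,ptr,post):
    c=env.read_camera(cam); k=np.array([.4927,.0327]); A=[]
    for p in(ptr,post):
        q=ray(c,*p,.054)[:2]-k; A.append(np.degrees(np.arctan2(q[1],q[0]))); print(cam,q.round(4),np.hypot(*q).round(4),A[-1].round(1))
    print("diff",((A[0]-A[1]+180)%360-180).round(1))
    # expected post: base yaw from corners ~3.2deg
E
python3 - <<'E'
from m import *
report("wrist",(201,308),(172,264)); report("side",(249.5,342),(236,329.5))
t=env.read_camera("top")
T=lambda x,y,z: ray(t,270+(x-1.5)/4,230+(y-1.5)/4,z)
C=[T(248,72,.036),T(590,64,.036),T(614,487,.036),T(258,496,.036)]
for a,b in((3,0),(2,1)):
    d=C[b]-C[a];print("base yaw",np.degrees(np.arctan2(d[1],d[0])))
E
```

```text
wrist [-0.0608 -0.0277] 0.0668 -155.5
wrist [-0.0803 -0.0059] 0.0805 -175.8
diff 20.4
side [-0.0618 -0.0301] 0.0687 -154.0
side [-0.0776 -0.0048] 0.0777 -176.5
diff 22.5
base yaw 3.9317076733930785
base yaw 3.889780344118191
```

Emit:
jog_arm(deltas=[[[0, 0, 0, 0.05, 34], [0, 0, 0, 0.1, 34], [0, 0, 0, 0.15, 34], [0, 0, 0, 0.2, 34], [0, 0, 0, 0.25, 34], [0, 0, 0, 0.3, 34], [0, 0, 0, 0.3, 34], [0, 0, 0, 0.3, 34]]])

```text
clock: 11.28
ee_pos: [0.4923, 0.0328, 0.1372]
ee_rot: [-0.0, 0.713, 0.701, -0.001]
wrist_force: [-6.8, -5.9, 8.9]
opening: 0.0393
gripper_force: 22.0
```

```bash
python3 st.py; python3 - <<'E'
from cell import env
import cv2,numpy as np
b=env.read_camera("side")["color"][310:370,220:280,::-1];w=env.read_camera("wrist")["color"][180:360,120:300,::-1]
cv2.imwrite("pics/cmp3.png",np.hstack([cv2.resize(x,(400,400),interpolation=2) for x in(b,w)]))
E
```

```text
11.275 [0.4923 0.0328 0.1372] [-0.      0.7131  0.7011 -0.0008] F [-6.8086 -5.9242  8.938 ] T [-1.0259  1.0727 -0.0096] g 21.9854 o 0.0393 q6 -0.153
```

View pics/cmp3.png

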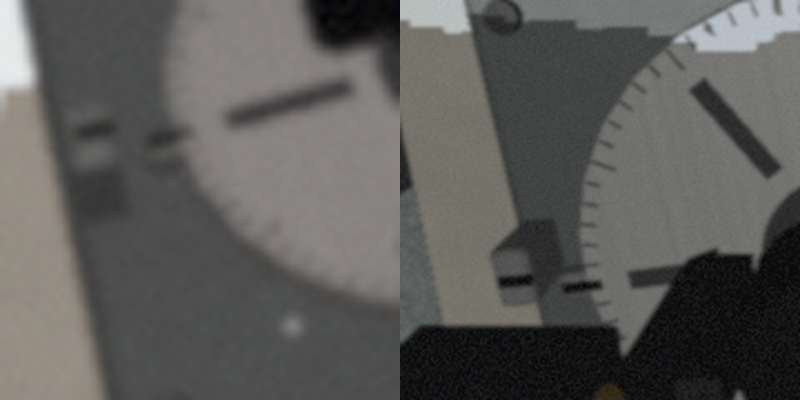

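Side crop: pointer mark at (168,139), post mark at (95,130). Wrist crop: pointer mark at (182,287), post mark at (115,282). They are nearly in line.

```bash
python3 - <<'E'
from m import *
report("wrist",(201.7,308.9),(171.6,306.7)); report("side",(244.7,330.4),(233.8,329.1))
E
```

```text
wrist [-0.0661 -0.0091] 0.0667 -172.2
wrist [-0.0828 -0.0074] 0.0831 -174.9
diff 2.7
side [-0.0658 -0.009 ] 0.0664 -172.2
side [-0.0805 -0.0034] 0.0806 -177.6
diff 5.3
```

Emit:
jog_arm(deltas=[[[0, 0, 0, 0.03, 34], [0, 0, 0, 0.065, 34], [0, 0, 0, 0.065, 34], [0, 0, 0, 0.065, 34]]])

```text
clock: 11.98
ee_pos: [0.4922, 0.0328, 0.1372]
ee_rot: [-0.0, 0.735, 0.678, -0.001]
wrist_force: [-6.7, -6.6, 9.1]
opening: 0.0393
gripper_force: 22.0
```

```bash
python3 st.py
```

```text
11.975 [0.4922 0.0328 0.1372] [-0.      0.7355  0.6776 -0.0009] F [-6.7002 -6.5579  9.0886] T [-1.0445  1.1262  0.0599] g 21.9853 o 0.0393 q6 -0.088
```

Release, rise and move clear.

Emit:
jog_arm(deltas=[[[0, 0, 0, 0, 44], [0, 0, 0, 0, 52], [0, 0, 0, 0, 60], [0, 0, 0, 0, 60], [0, 0, -15, 0, 60], [0, 0, -40, 0, 60], [0, 0, -80, 0, 60], [0, 0, -120, 0, 60], [60, 0, -140, 0, 60], [120, 0, -140, 0, 60], [180, 0, -140, 0, 60], [240, 0, -140, 0, 60], [260, 0, -140, 0, 60], [260, 0, -140, 0, 60], [260, 0, -140, 0, 60]]])

```text
clock: 13.85
ee_pos: [0.5146, 0.291, 0.2772]
ee_rot: [0.0, 0.737, 0.676, -0.0]
wrist_force: [-0.2, 0.0, -0.4]
opening: 0.0599
gripper_force: 0.0
```

```bash
python3 st.py; python3 - <<'E'
from cell import env
import cv2,numpy as np
t=env.read_camera("top")["color"][240:360,320:440,::-1];s=env.read_camera("side")["color"][260:380,220:340,::-1]
cv2.imwrite("pics/fin.png",np.hstack([cv2.resize(x,(400,400),interpolation=2) for x in(t,s)]))
E
```

```text
13.85 [0.5146 0.291  0.2772] [ 2.000e-04  7.366e-01  6.763e-01 -0.000e+00] F [-0.1884  0.0285 -0.4   ] T [-0.0678  0.0593  0.0008] g 0.0 o 0.0599 q6 0.4022
```

View pics/fin.png

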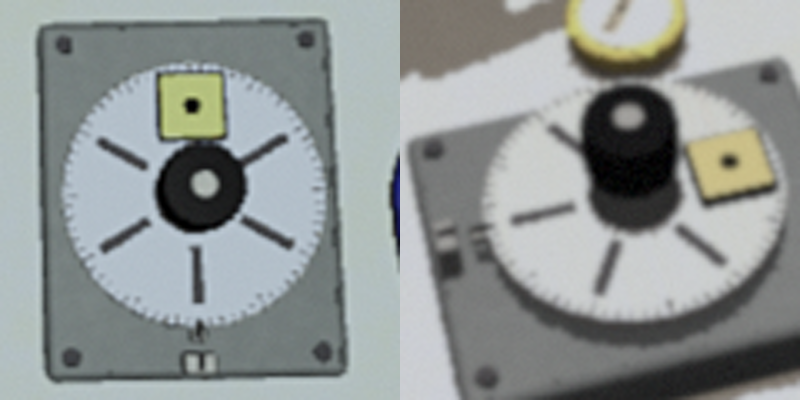

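The final view shows the pointer lug (199,330) facing the post (198,362) and the bystanders unmoved. I'll check the numbers for the angle and the knob height.

```bash
python3 - <<'E'
from m import *
t=env.read_camera("top"); s=env.read_camera("side")
T=lambda x,y,z: ray(t,320+(x-1.2)*.3,240+(y-1.2)*.3,z)
def a(p,q): d=q-p; return np.degrees(np.arctan2(d[1],d[0])).round(2)
print("slot",a(T(199,302,.054),T(197,248,.054)),"ptr-chip",a(T(199.5,329,.054),T(191.5,105,.061)),"disc-chip",a(T(194.5,194,.054),T(191.5,105,.061)),"ptr-disc",a(T(199.5,329,.054),T(194.5,194,.054)))
C=[T(39,27,.036),T(326,20,.036),T(345,373,.036),T(48,380,.036)]
print("base",a(C[3],C[0]),a(C[2],C[1]),a(C[2],C[3])-90,a(C[1],C[0])-90,"post-disc",a(T(198.5,362,.06),T(194.5,194,.054)))
print("dot side",220+(629-401.2)*.3,260+(117-1.2)*.3,"home",proj(s,(.4928,.0325,.104)),"raised",proj(s,(.4928,.0325,.116)))
E
```

```text
slot 3.69 ptr-chip 4.0 disc-chip 4.46 ptr-disc 3.7
base 4.05 3.72 4.090000000000003 4.180000000000007 post-disc 2.5
dot side 288.34000000000003 294.74 home [np.float64(288.20451607217274), np.float64(294.7936161053343)] raised [np.float64(287.7589367895266), np.float64(289.0790281618835)]
```

The pointer is on index to within about 0.5° and the knob is home, so I'll hand in.

```bash
python3 -c "
from cell import env
print(env.sign_off())"
```

```text
the job is handed in; nothing more can be done
None
```

The knob meshed on light rocking and was pushed home; the faceplate was then turned by the knob until its pointer lug stood at the index post (within about 0.5° by the cameras), the knob was released, and the job was handed in at about 14 s.

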